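Put a sample pot on the balance and draw the glass draught cover shut

TASK

Get the sample pot ready to weigh: stand it upright in the middle of the balance pan, setting it down gently so that the load cell is not overloaded. Then shut the draught shield by drawing its flat glass cover toward you over the pot until its spring catches drop in and it is fully home; press on it firmly enough to drag it, but do not lean on it - the shield takes no more than 21 N. Leave the other things on the bench where they are.

Things in the scene. Friction and masses are not known exactly. Their poses are not given: they have to be found in the camera images.
- pot_center (a point): Centre (half-way up) of the sample pot to be weighed: round white pot 68 mm tall, body 52 mm and ribbed white screw lid (top 15 mm) 54 mm in diameter, 0.06 to 0.12 kg, upright on the bench left or right of the balance. Grip it round its upper 25 to 30 mm, so that the gripper's body stays above the chamber rim (91 mm above the pan) when it is set down.
- pan: Round steel pan of the balance, 100 mm in diameter, in the weighing chamber; origin at the centre of its top face, 60 mm above the bench, z up. The load cell below it gives about 1 mm per 4 N (2.5 mm at most); more than 15 N on the pan overloads it.
- balance: Laboratory balance, fixed, 204 mm wide (y), 440 mm deep (x). Origin on the bench below the pan centre; +x to its rear, console at its front (-x), z up. Glass-walled chamber round the pan, 160 x 160 mm inside, open above while the cover is back. Chamber rim and cover runners: top 151 mm above the bench, lips 14 mm wide along y = +-87 mm, 160 mm apart.
- hood_edge (a point): Middle of the top front edge of the balance's rear hood, 165 mm above the bench, at x = +130 mm in the balance frame; the hood runs from here to the rear over the full width and the cover slides under it.
- cover: Sliding glass cover of the chamber: flat plate 210 (x) x 174 (y) x 5 mm, 0.36 kg, captive in side runners, no handle. Origin at the centre of the top of the dark ribbed rubber finger strip, 26 x 90 x 1.5 mm, bonded across the glass near its front edge (25 mm ahead). Axes as the balance's. Starts pushed back, its origin at x = +53 to +79 mm, y = 0 in the balance frame; slides along x only.
- cover_home (a point): Fixed point of the balance where the cover's origin lies when fully home: x = -61.5, y = 0, z = 146.5 mm in the balance frame; the front edge then meets the stop bar (146 mm high). The cover is drawn by a fingertip of the shut gripper pressed on the rubber strip (friction about 1; bare glass slips). It runs easily, with a drag of 0.15 of the load on it, until 28 mm before home.
- roller_mark (a point): Left of the two sprung catch rollers in the runners. 28 mm before home the cover's edges start to push them apart (total pull 9 to 11 N); they drop into notches at home. A press of 13 to 14 N carries it through; at 9 N the fingertip slips there; over 21 N (press and pull together) overstrains the shield. A millimetre of height changes the press by several newtons: feel for it.
- drop_bottle: Bystander: amber dropper bottle, 36 mm in diameter, 101 mm tall, on the other side of the balance from the pot; origin at the centre of its foot.
- boats: Bystander: stack of white plastic weighing boats, 63 by 63 by 28 mm, left of the balance; origin near the centre of its foot.
- bench_timer: Bystander: white bench timer, 35 by 68 by 65 mm, right of the balance; origin at the centre of its foot.

How it is judged (in metres and radians):
On the way, in this order (a step that is already met when the one before it is completed fails the run):
1. the pot stands upright in the middle of the pan, let go (horizontal distance between pot_center and pan below 0.015 m and z of pot_center in the frame of pan between 0.031 and 0.037 m and angle between pot_center's own z axis and vertical below 0.1 rad and contact force between pan and anything else above 0.3 N and contact force between the fingers and anything else below 0.05 N), for 0.2 s.
2. the cover is drawn fully home over the pot (x of cover in the frame of balance below -0.0585 m), for 0.2 s.
At the end, for the whole second after the job is handed in: The pot stands upright on the pan, its axis within 15 mm of the pan's centre, and the glass cover is within 3 mm of fully home (held by its catches), with nothing touched by the robot (x of cover in the frame of balance below -0.0585 m and horizontal distance between pot_center and pan below 0.015 m and z of pot_center in the frame of pan between 0.031 and 0.037 m and angle between pot_center's own z axis and vertical below 0.1 rad).
It fails at once if the glass cover is pressed, pulled or struck with more than 21 N in all (contact force between cover and the fingers above 21 N or contact force between cover and the arm above 21 N).
It fails at once if the pan is loaded with more than 15 N (contact force between pan and anything else above 15 N).
It fails at once if the pot is tipped by more than 35 degrees (angle between pot_center's own z axis and vertical above 0.6 rad).
It fails at once if a bystander (dropper bottle, weighing boats, timer) is moved by more than 20 mm (distance of any of drop_bottle, boats, bench_timer from where it was at the start of the episode above 0.02 m).
It also fails if it takes over 69 s, if anything falls off the work surface, if the arm or the gripper's body presses on something with over 40 N, if the wrist force passes 120 N, or if a joint passes its speed limit or range.

ROBOT

A 6-joint arm with a two-finger parallel gripper is mounted at the origin on a cart in front of the work surface, level with it; the furniture and walls round the work are solid. World frame = base frame: x ahead of the robot, y to its left, z up, the work surface at z = 0. Lengths are in mm, angles in rad, forces in N, time in s.
With the tool pointing down it reaches from about 350 to 950 mm from the base axis. Payload 17.4 kg.
Tool frame: the origin (TCP) lies between the finger pads; the fingertips stand 19 mm ahead of it and the grasp point (between the pads) is the TCP; z points along the fingers, x is the direction in which the jaws open and shut, and the axes are right-handed (so a half turn about z gives the same grasp; the last joint's range is limited). The gripper opens to 93 mm and grips with 3 to 60 N. Pads are 15 mm wide; open, the fingers measure 128 mm over their backs; the gripper's body (75 mm by 188 mm) begins 65 mm behind the grasp point.
Start: joints at [-1.269, 0.116, 1.442, -0, 1.584, -0.038], TCP at [224.967, -636.414, 237.646] pointing down, gripper open.
Joint ranges: [-2.83, 2.83], [-0.83, 2.19], [0.07, 2.5], [-1.14, 4.28], [0.01, 3], [-2.97, 2.97]. Speed limits (rad/s): [1.89, 1.89, 2.22, 3.14, 3.14, 3.14].

INTERFACE

Orientations are given as a 3x3 rotation matrix whose columns are the frame's x, y, z axes.
In Python, from rig import arm, snapshot gives the robot as it stands.
- The arm moves only by the shell command python3 -m pendant 'ROWS' [FORCE]. ROWS is a JSON object of lists of equal length, an entry for each row: "translation": the shift along the world's x, y, z in mm, a list of three; "roll": the turn about the world's z in rad; "claw": the opening, from 0 (shut) to 1 (fully open). A call has 1 to 8 rows; each row is the pose to reach, as a shift and turn from the pose commanded when the call began; what a row does not reach only later rows make up. A row lasts 1/8 s, in which the tool goes at most 62.5 mm and 10.7 degrees, less where a joint would pass 70% of its speed; a pose out of reach is approached as far as the arm can. A call with a gripper value outside its range is refused whole. The fingers move at their own pace and stop on an object; FORCE is the grip in N (left out, the last holds). Time passes only in rows, so rows that repeat a pose let the fingers close. It gives the time, the measured TCP pose, the force and the opening at its end, in the units of the state.
- arm.read_state(): the state, without advancing time (a new reading comes with each control period).
- snapshot(name): name is "scene" or "top" or "wrist"; returns a dict with "image" (420x560x3 uint8, red, green, blue), "z_map" (420x560 float32, mm along the optical axis (not along the pixel's ray), 0 where there is no reading), "K" (3x3 intrinsics, pixels), "k1" (the pictures are not rectified: a ray, as slopes to the right and down, at radius r is drawn at 1 + k1 r^2 times it, then the intrinsics apply), "world_from_camera" (4x4, takes a point from camera to world coordinates). Camera axes: x right, y up, looking along -z (the intrinsics and any distortion apply to the point x, -y, -z); pixel columns grow to the right and rows downward; lengths in mm; the calibration is good to about 2 mm. A picture is of the moment at which its call begins.
- arm.sign_off(): hands the job in, once; it reports no verdict.
The state is a dict: "time_s": time; "joints": joint angles; "dq": joint speeds; "effort": joint torques, N m; "tool_pos": TCP position; "tool_rot": TCP orientation; "wrist_force": force on the tool from outside, world axes, zero at the start; "torque": the same for the moment, N m; "width": finger opening in mm.
Only numpy, scipy, OpenCV 4.12 (cv2) and the standard library are available. Lean on these libraries where they do the work, as an engineer would, in place of code of your own. Each camera call takes 0.05 s, during which the arm holds its last target.

## Working session

There is one attempt and no reset: what is moved stays moved. The work goes in short steps, Python scripts to look and compute and a shell command to move; the robot and the scene stay as the last step left them, time stands still between calls to the robot, and variables do not carry over. Pictures are saved under pics/ and viewed, and the job is handed in when it is done.

```bash
ls; mkdir -p pics; cat > h.py <<'E'
import numpy as np, cv2
from rig import arm, snapshot
def cloud(s):
    K=s["K"];z=s["z_map"];h,w=z.shape
    u,v=np.meshgrid(np.arange(w),np.arange(h))
    p=np.stack([u,v],-1).reshape(-1,1,2).astype(float)
    n=cv2.undistortPoints(p,np.array(K,float),np.array([s["k1"],0,0,0.])).reshape(h,w,2)
    c=np.stack([n[...,0]*z,-n[...,1]*z,-z,np.ones_like(z)],-1)
    W=c@np.array(s["world_from_camera"]).T
    W=W[...,:3]; W[z==0]=np.nan
    return W
def save(s,n): cv2.imwrite("pics/"+n+".png",cv2.cvtColor(s["image"],cv2.COLOR_RGB2BGR))
E
python3 - <<'E'
from h import *
import pickle
for n in ["scene","top"]:
    s=snapshot(n); save(s,n+"0"); pickle.dump(s,open(n+"0.pkl","wb")); print(n,s["k1"],np.round(s["world_from_camera"],2).tolist())
st=arm.read_state(); print({k:np.round(v,3).tolist() for k,v in st.items()})
E
```

```text
pics
scene -0.1435293679808263 [[-0.43, 0.38, -0.82, -404.43], [-0.9, -0.19, 0.39, 451.64], [-0.0, 0.9, 0.43, 637.3], [0.0, 0.0, 0.0, 1.0]]
top -0.04899497068605612 [[-0.03, 0.98, -0.18, 359.27], [-1.0, -0.03, 0.02, -18.5], [0.02, 0.18, 0.98, 1138.28], [0.0, 0.0, 0.0, 1.0]]
{'time_s': 0.1, 'joints': [-1.269, 0.116, 1.442, 0.0, 1.584, -0.038], 'dq': [-0.0, -0.001, -0.001, -0.0, -0.001, -0.001], 'effort': [0.002, -72.289, -62.387, 0.078, 0.023, -0.0], 'tool_pos': [224.925, -636.25, 236.993], 'tool_rot': [[0.333, -0.943, -0.0], [-0.943, -0.333, 0.001], [-0.001, -0.0, -1.0]], 'wrist_force': [-0.089, 0.166, -0.35], 'torque': [-0.067, 0.015, 0.024], 'width': 93.168}
```

View pics/scene0.png

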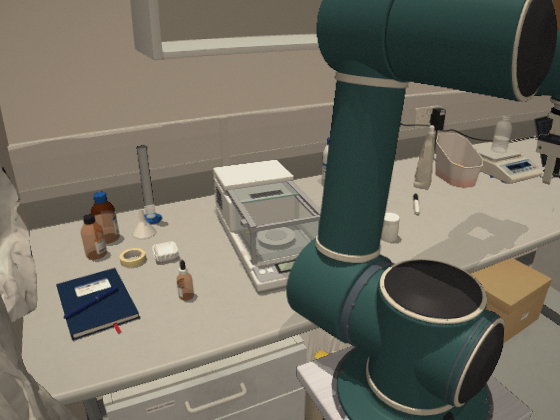

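View pics/top0.png

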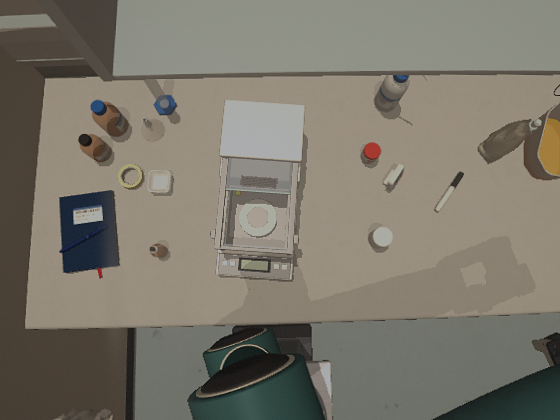

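The top view shows the pot at about (382,237), right of the balance. The pan is at (257,218), the finger strip at (259,182), the hood front edge at row ~158, the dropper bottle at (158,250), the boats at (160,182) and the timer at (393,176). Next I'll turn these into positions.

```bash
python3 - <<'E'
from h import *
import pickle
s=pickle.load(open("top0.pkl","rb")); W=cloud(s)
def reg(c,r,h): 
    return W[r-h:r+h+1,c-h:c+h+1].reshape(-1,3)
for n,c,r in [("pot",382,237),("pan",257,218),("strip",259,182),("bottle",158,250),("boats",160,182),("timer",393,176),("hood",261,130),("bench",340,200),("red",372,152)]:
    print(n,np.round(np.nanmedian(reg(c,r,2),0),1))
# pot top fit
P=W[215:262,358:408].reshape(-1,3); m=(P[:,2]>60)&(P[:,2]<76); Q=P[m][:,:2].astype(np.float32)
print("pot top",m.sum(),cv2.minEnclosingCircle(Q),Q.mean(0),np.median(P[m][:,2]))
# pan
P=W[195:240,235:280].reshape(-1,3); m=(P[:,2]>52)&(P[:,2]<68); Q=P[m][:,:2].astype(np.float32)
print("pan",m.sum(),cv2.minEnclosingCircle(Q),Q.mean(0),np.median(P[m][:,2]))
# hood
P=W[90:175,210:315].reshape(-1,3); m=(P[:,2]>157)&(P[:,2]<175); Q=P[m][:,:2].astype(np.float32)
print("hood",m.sum(),cv2.minAreaRect(Q),cv2.boxPoints(cv2.minAreaRect(Q)).tolist(),np.median(P[m][:,2]))
# bottoms outlines: balance footprint 
im=s["image"]; g=cv2.cvtColor(im,cv2.COLOR_RGB2GRAY)
crop=im[90:285,200:410]; cv2.imwrite("pics/crop0.png",cv2.cvtColor(cv2.resize(crop,None,fx=3.,fy=3.,interpolation=cv2.INTER_CUBIC)[:,:],cv2.COLOR_RGB2BGR))
S=g[165:200,235:285]; 
P=W[165:200,235:285]; m=(S<75); 
ys,xs=np.nonzero(m); print("dark",m.sum(),xs.mean()+235,ys.mean()+165, np.nanmedian(P[m],0), np.nanmin(P[m],0),np.nanmax(P[m],0))
E
```

```text
pot [ 470.1 -301.5   67.2]
pan [529.8  24.8  61.2]
strip [606.3  14.9 147.1]
bottle [451.5 280.9  70.4]
boats [646.5 295.8  14.6]
timer [ 634.9 -346.6   63.2]
hood [734.7   6.9 165.1]
bench [ 5.849e+02 -2.074e+02  4.000e-01]
red [ 705.3 -293.3   60.2]
pot top 328 ((472.0768737792969, -303.9346923828125), 26.94137954711914) [ 471.38144 -302.88953] 67.67865550129522
pan 1098 ((532.4613647460938, 23.520065307617188), 49.69107437133789) [532.1646    23.434519] 60.43224728271139
hood 4695 ((736.38232421875, 3.7982406616210938), (204.7064971923828, 152.36219787597656), 84.6745376586914) [[651.0303344726562, -91.0426025390625], [802.7349243164062, -105.18380737304688], [821.7343139648438, 98.63908386230469], [670.0297241210938, 112.78028869628906]] 165.24515065091134<stdin>:22: RuntimeWarning: Mean of empty slice.
  ret = ret.dtype.type(ret / rcount)
  return np.nanmean(a, axis, out=out, keepdims=keepdims)
Traceback (most recent call last):
ValueError: zero-size array to reduction operation fmin which has no identity
```

View pics/crop0.png

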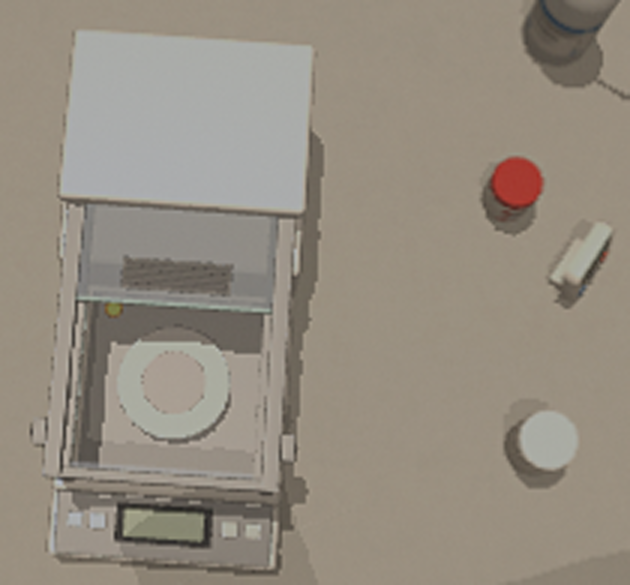

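The measurements agree with each other:
- **Pan:** (532, 23.4) at z 60.4, with a fitted radius of 49.7.
- **Hood edge:** (660.5, 10.9), which puts the pan at (531, 23) by calculation. Yaw is −0.093 rad.
- **Pot:** (471.5, −303.3), top at 67.7.
- **Strip:** local x about 76.

Next I'll move above the pot with the jaws along the balance's y axis.

```bash
python3 -m pendant '{"translation":[[35,48,0],[70,95,0],[106,143,-10],[141,190,-20],[176,238,-30],[211,285,-40],[246,333,-50],[246,333,-57]],"roll":[-0.06,-0.12,-0.18,-0.25,-0.31,-0.37,-0.433,-0.433],"claw":[1,1,1,1,1,1,1,1]}' 20; python3 - <<'E'
from h import *
import pickle
s=snapshot("wrist"); save(s,"w1"); W=cloud(s)
m=(W[...,2]>60)&(W[...,2]<76)&(abs(W[...,0]-471)<50)&(abs(W[...,1]+303)<50)
Q=W[m][:,:2].astype(np.float32); print(m.sum(), cv2.minEnclosingCircle(Q) if m.sum() else 0, Q.mean(0), np.median(W[m][:,2]))
st=arm.read_state(); print(st["tool_pos"],np.round(st["tool_rot"],3).tolist(),st["wrist_force"])
E
```

```text
time_s: 1.1
tool_pos: [472.5, -300.5, 179.9]
tool_rot: [[-0.09, -0.996, -0.0], [-0.996, 0.09, 0.001], [-0.001, 0.0, -1.0]]
wrist_force: [-0.8, -0.1, -0.2]
width: 93.2
4312 ((472.19403076171875, -304.1502990722656), 26.94305992126465) [ 473.28433 -304.0951 ] 68.53999198595292
[ 471.37815949 -301.92701039  179.07856884] [[-0.09, -0.996, -0.001], [-0.996, 0.09, 0.001], [-0.001, 0.001, -1.0]] [ 0.36560464 -0.16783015 -1.35090912]
```

View pics/w1.png

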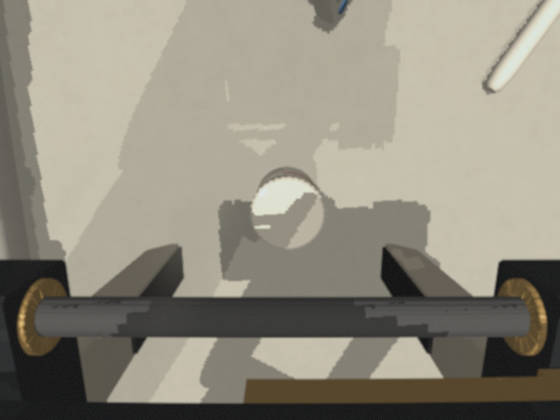

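The wrist view shows the pot at about (287,208), between the fingers. Its fitted centre is (472.1, −304.1), which agrees with the top view to within 1 mm. I'll descend to TCP z 60 and grip.

```bash
python3 -m pendant '{"translation":[[1,-1,-40],[1,-1,-80],[1,-1,-105],[1,-1,-120],[1,-1,-120],[1,-1,-120],[1,-1,-120],[1,-1,-120]],"roll":[0,0,0,0,0,0,0,0],"claw":[1,1,1,1,1,0.4,0.4,0.4]}' 20;  python3 -m pendant '{"translation":[[0,0,0],[0,0,0],[0,0,0],[0,0,0]],"roll":[0,0,0,0],"claw":[0.4,0.4,0.4,0.4]}' 20
```

```text
time_s: 2.15
tool_pos: [472.2, -304.6, 61.3]
tool_rot: [[-0.093, -0.996, 0.001], [-0.996, 0.093, -0.001], [0.001, -0.001, -1.0]]
wrist_force: [-0.2, 0.5, -0.1]
width: 67.5
time_s: 2.65
tool_pos: [472.0, -304.4, 60.8]
tool_rot: [[-0.093, -0.996, 0.0], [-0.996, 0.093, -0.0], [0.0, -0.0, -1.0]]
wrist_force: [0.1, 1.2, 2.7]
width: 53.6
```

```bash
python3 -m pendant '{"translation":[[0,0,20],[0,0,60],[0,0,110],[0,0,150],[0,0,175],[0,0,175]],"roll":[0,0,0,0,0,0],"claw":[0.4,0.4,0.4,0.4,0.4,0.4]}' 20; python3 - <<'E'
from h import *
s=snapshot("top"); save(s,"t2"); s=snapshot("wrist"); save(s,"w2")
W=cloud(s)
m=(W[...,2]>225)&(W[...,2]<260)&(abs(W[...,0]-471)<35)&(abs(W[...,1]+303)<26)
Q=W[m][:,:2].astype(np.float32); print(m.sum(), cv2.minEnclosingCircle(Q),Q.mean(0), np.median(W[m][:,2]))
st=arm.read_state(); print(st["tool_pos"],st["wrist_force"],st["width"])
E
```

```text
time_s: 3.4
tool_pos: [472.4, -304.7, 238.5]
tool_rot: [[-0.093, -0.996, 0.003], [-0.996, 0.093, -0.002], [0.002, -0.003, -1.0]]
wrist_force: [0.1, 0.6, -1.6]
width: 53.4
9430 ((472.5732727050781, -302.5658874511719), 28.181570053100586) [ 482.0483  -303.74606] 244.08508798557096
[ 471.74643283 -304.28186832  235.12047056] [ 0.19749385  0.21868595 -1.16901284] 53.262208123802765
```

View pics/w2.png

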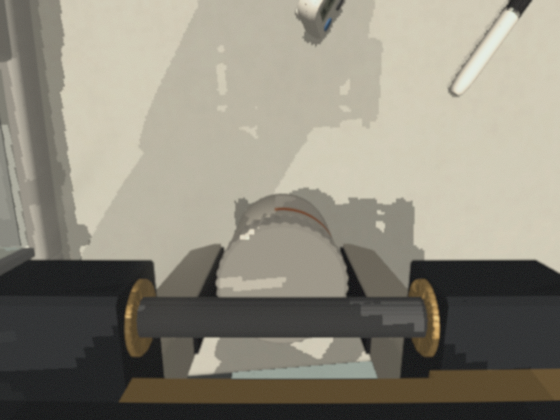

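The pot is held upright, with its lid 8–9 mm above the TCP as planned. I'll carry it over the pan.

```bash
python3 -m pendant '{"translation":[[4,20,3],[12,65,8],[22,120,10],[33,180,10],[43,235,10],[52,285,10],[58,315,10],[60,328,10]],"roll":[0,0,0,0,0,0,0,0],"claw":[0.4,0.4,0.4,0.4,0.4,0.4,0.4,0.4]}' 20; python3 -m pendant '{"translation":[[0,0,0],[0,0,0],[0,0,0]],"roll":[0,0,0],"claw":[0.4,0.4,0.4]}' 20;python3 - <<'E'
from h import *
s=snapshot("top"); save(s,"t3"); s=snapshot("wrist"); save(s,"w3")
W=cloud(s)
m=(W[...,2]>58)&(W[...,2]<64)&(abs(W[...,0]-532)<60)&(abs(W[...,1]-23)<60)
Q=W[m][:,:2].astype(np.float32); print(m.sum(), cv2.minEnclosingCircle(Q) if m.sum() else 0)
# strip & hood corners
m=(W[...,2]>158)&(W[...,2]<172)&(W[...,0]>600); print(m.sum(), cv2.boxPoints(cv2.minAreaRect(W[m][:,:2].astype(np.float32))).tolist() if m.sum() else 0)
st=arm.read_state(); print(st["tool_pos"],st["wrist_force"],st["width"])
E
```

```text
time_s: 4.5
tool_pos: [531.5, 25.7, 244.8]
tool_rot: [[-0.091, -0.996, -0.001], [-0.996, 0.091, 0.0], [-0.0, 0.001, -1.0]]
wrist_force: [-0.3, -0.3, -1.5]
width: 53.4
time_s: 4.88
tool_pos: [531.9, 22.7, 245.6]
tool_rot: [[-0.094, -0.996, -0.0], [-0.996, 0.094, -0.0], [0.0, 0.0, -1.0]]
wrist_force: [-0.5, -0.4, -0.4]
width: 54.0
5899 ((532.2431030273438, 22.838743209838867), 49.942596435546875)
1127 [[650.8826293945312, -88.95579528808594], [653.1162719726562, -89.17031860351562], [672.2720336914062, 110.27284240722656], [670.0383911132812, 110.48736572265625]]
[531.91042519  22.88725672 245.66681456] [ 0.40558299 -0.17412581 -1.24409708] 53.51500823601536
```

View pics/w3.png

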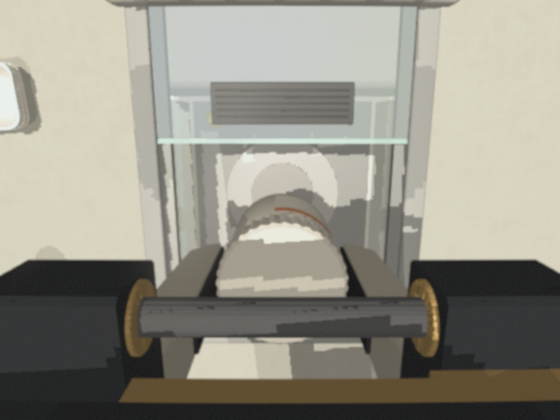

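View pics/t3.png

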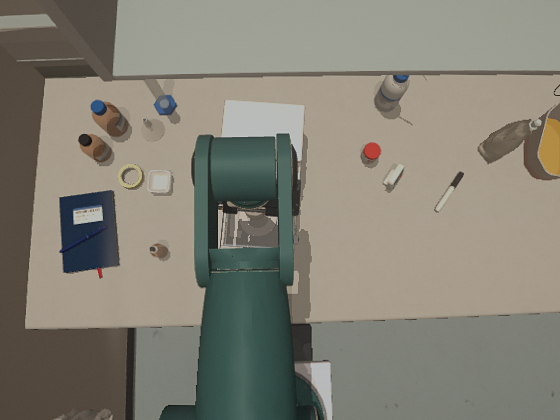

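The wrist camera fits the pan at (532.2, 22.8) and the TCP is at (531.9, 22.9), so it's centred. I'll lower, and feel for the last few millimetres.

```bash
python3 -m pendant '{"translation":[[0,0,-25],[0,0,-55],[0,0,-85],[0,0,-105],[0,0,-115],[0,0,-120],[0,0,-121],[0,0,-121]],"roll":[0,0,0,0,0,0,0,0],"claw":[0.4,0.4,0.4,0.4,0.4,0.4,0.4,0.4]}' 20; python3 -m pendant '{"translation":[[0,0,-1],[0,0,-2],[0,0,-2.5],[0,0,-2.5]],"roll":[0,0,0,0],"claw":[0.4,0.4,0.4,0.4]}' 20; python3 -m pendant '{"translation":[[0,0,0],[0,0,0]],"roll":[0,0],"claw":[0.4,0.4]}' 20
```

```text
time_s: 5.98
tool_pos: [532.3, 23.6, 125.3]
tool_rot: [[-0.093, -0.996, 0.001], [-0.996, 0.093, 0.0], [-0.0, -0.001, -1.0]]
wrist_force: [0.0, -1.2, -1.6]
width: 53.4
time_s: 6.48
tool_pos: [532.0, 23.6, 122.1]
tool_rot: [[-0.093, -0.996, -0.0], [-0.996, 0.093, 0.0], [-0.0, 0.0, -1.0]]
wrist_force: [0.7, -0.5, -0.3]
width: 53.5
time_s: 6.72
tool_pos: [532.0, 23.6, 122.2]
tool_rot: [[-0.093, -0.996, 0.0], [-0.996, 0.093, -0.0], [-0.0, -0.0, -1.0]]
wrist_force: [0.2, -0.4, -1.3]
width: 53.8
```

```bash
for i in 1; do python3 -m pendant '{"translation":[[0,0,-0.5],[0,0,-1],[0,0,-1],[0,0,-1]],"roll":[0,0,0,0],"claw":[0.4,0.4,0.4,0.4]}' 20|grep -E "force|pos"; done; python3 -m pendant '{"translation":[[0,0,-0.4],[0,0,-0.8],[0,0,-0.8],[0,0,-0.8]],"roll":[0,0,0,0],"claw":[0.4,0.4,0.4,0.4]}' 20|grep -E "force|pos"; python3 - <<'E'
from h import *
for n in range(5):
    st=arm.read_state(); print(st["tool_pos"],st["wrist_force"])
E
```

```text
tool_pos: [532.0, 23.6, 121.1]
wrist_force: [-0.0, 0.1, -1.2]
tool_pos: [532.0, 23.6, 120.4]
wrist_force: [-0.4, 0.7, -0.4]
[532.00595582  23.57935455 120.4181019 ] [-0.44961723  0.65837535 -0.35854505]
[532.00595582  23.57935455 120.4181019 ] [-0.44961723  0.65837535 -0.35854505]
[532.00595582  23.57935455 120.4181019 ] [-0.44961723  0.65837535 -0.35854505]
[532.00595582  23.57935455 120.4181019 ] [-0.44961723  0.65837535 -0.35854505]
[532.00595582  23.57935455 120.4181019 ] [-0.44961723  0.65837535 -0.35854505]
```

Force is edging up towards contact. I'll take another 0.8 mm and check.

```bash
python3 -m pendant '{"translation":[[0,0,-0.4],[0,0,-0.8],[0,0,-0.8],[0,0,-0.8]],"roll":[0,0,0,0],"claw":[0.4,0.4,0.4,0.4]}' 20|grep -E "force|pos"; python3 -m pendant '{"translation":[[0,0,0],[0,0,0]],"roll":[0,0],"claw":[0.4,0.4]}' 20|grep -E "force|pos"
```

```text
tool_pos: [532.0, 23.6, 119.7]
wrist_force: [-0.9, 0.0, 2.9]
tool_pos: [532.0, 23.6, 119.6]
wrist_force: [-1.2, -0.0, 2.3]
```

Contact shows about 3–4 N of change. I'll release and raise, then check.

```bash
python3 -m pendant '{"translation":[[0,0,0],[0,0,0],[0,0,0],[0,0,0],[0,0,0],[0,0,0]],"roll":[0,0,0,0,0,0],"claw":[0.65,0.75,0.85,0.9,0.9,0.9]}' 20; python3 -m pendant '{"translation":[[0,0,10],[0,0,30],[0,0,60],[0,0,95],[0,0,125],[0,0,125],[0,0,125]],"roll":[0,0,0,0,0,0,0],"claw":[0.9,0.9,0.9,0.9,0.9,0.9,0.9]}' 20; python3 - <<'E'
from h import *
import pickle
s=snapshot("wrist"); save(s,"w4");pickle.dump(s,open("w4.pkl","wb"))
W=cloud(s)
m=(W[...,2]>122)&(W[...,2]<134)&(abs(W[...,0]-532)<45)&(abs(W[...,1]-23)<45)
Q=W[m][:,:2].astype(np.float32); print(m.sum(), cv2.minEnclosingCircle(Q) if m.sum() else 0,np.median(W[m][:,2]))
print(arm.read_state()["time_s"])
E
```

```text
time_s: 9.22
tool_pos: [532.0, 23.6, 119.5]
tool_rot: [[-0.093, -0.996, -0.0], [-0.996, 0.093, 0.0], [-0.0, 0.0, -1.0]]
wrist_force: [-0.2, 0.6, -0.2]
width: 83.8
time_s: 10.1
tool_pos: [531.8, 23.6, 244.7]
tool_rot: [[-0.093, -0.996, 0.0], [-0.996, 0.093, 0.0], [-0.0, -0.0, -1.0]]
wrist_force: [-0.2, -0.8, -0.2]
width: 83.6
4125 ((532.0930786132812, 23.92526626586914), 26.94359016418457) 128.09025317152572
10.15
```

View pics/w4.png

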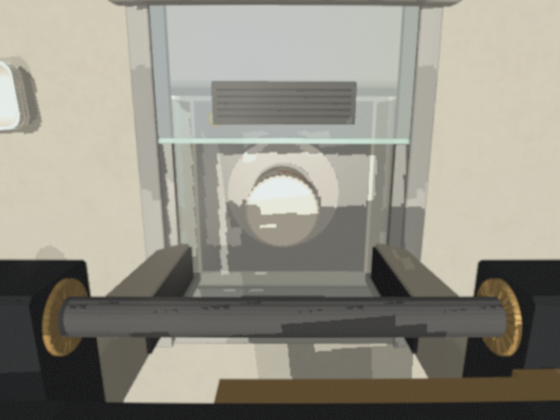

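The pot stands at (532.1, 23.9), within 1 mm of the pan centre, with its top at 128. In this view the strip spans pixels (212,82)–(356,125). I'll find its centre at height 146.5.

```bash
python3 - <<'E'
from h import *
import pickle
s=pickle.load(open("w4.pkl","rb"));W=cloud(s)
M=np.array(s["world_from_camera"])
def hit(u,v,z):
    n=cv2.undistortPoints(np.array([[[u,v]]],float),np.array(s["K"],float),np.array([s["k1"],0,0,0.])).ravel()
    d=M[:3,:3]@np.array([n[0],-n[1],-1]); o=M[:3,3]; return o+d*(z-o[2])/d[2]
P=[hit(u,v,146.5) for u,v in [(212,82),(355,82),(356,125),(211,125)]]
print(np.round(P,1).tolist(), np.linalg.norm(P[0]-P[1]),np.linalg.norm(P[1]-P[2]))
c=np.mean(P,0)
ax=np.array([.9957,-.0928]); 
print(c, (c[:2]-[532.1,23.2])@ax, (c[:2]-[532.1,23.2])@[.0928,.9957])
print("depth",np.nanmedian(W[95:112,230:340].reshape(-1,3),0))
E
python3 -m pendant '{"translation":[[0,0,0],[20,0,0],[45,-3,0],[65,-5,0],[74,-7,0],[74,-7,0],[74,-7,0],[74,-7,0]],"roll":[0,0,0,0,0,0,0,0],"claw":[0.5,0,0,0,0,0,0,0]}' 40
```

```text
[[623.2, 58.6, 146.5], [614.9, -29.7, 146.5], [588.7, -29.0, 146.5], [597.3, 62.8, 146.5]] 88.70922335015571 26.167707635150876
[606.02638274  15.67328722 146.5       ] 74.30697823823813 -0.6339795935339122
depth [606.35911629  15.05099615 147.2676141 ]
time_s: 11.15
tool_pos: [605.5, 16.7, 244.8]
tool_rot: [[-0.093, -0.996, 0.0], [-0.996, 0.093, 0.0], [-0.0, -0.0, -1.0]]
wrist_force: [-0.5, 0.2, 0.8]
width: 8.6
```

The strip measures 88.7 × 26.2 mm and its centre (606, 15.7) is under the TCP. I'll lower to just above it.

```bash
python3 -m pendant '{"translation":[[0,0,-15],[0,0,-35],[0,0,-55],[0,0,-68],[0,0,-74],[0,0,-75],[0,0,-75],[0,0,-75]],"roll":[0,0,0,0,0,0,0,0],"claw":[0,0,0,0,0,0,0,0]}' 40; for i in 1 2 3; do python3 -m pendant '{"translation":[[0,0,0]],"roll":[0],"claw":[0]}' 40 | grep -E "pos|force|width"; done
```

```text
time_s: 12.15
tool_pos: [606.2, 16.6, 170.1]
tool_rot: [[-0.093, -0.996, 0.001], [-0.996, 0.093, -0.0], [-0.0, -0.001, -1.0]]
wrist_force: [-0.4, 0.3, -0.7]
width: 0.4
tool_pos: [606.1, 16.6, 169.9]
wrist_force: [-0.5, -0.7, 1.2]
width: 0.6
tool_pos: [606.0, 16.6, 169.7]
wrist_force: [-0.4, -0.8, -0.3]
width: 0.7
tool_pos: [606.0, 16.6, 169.6]
wrist_force: [-0.8, 0.9, -0.2]
width: 1.0
```

```bash
python3 - <<'E'
from h import *
s=snapshot("wrist"); save(s,"w5")
E
```

```text
(no output)
```

View pics/w5.png

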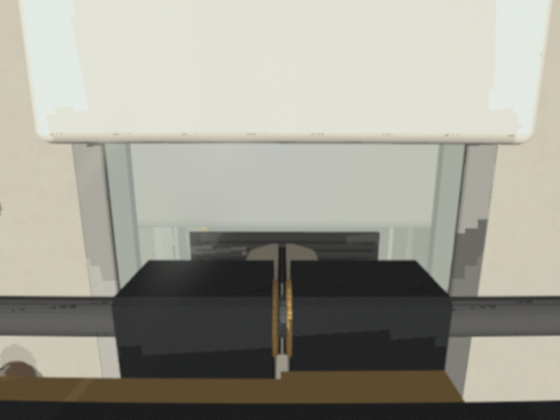

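The shut fingertips at about (282,250) are over the strip, which spans columns 190–378, and are centred sideways. Now I'll feel downward in small steps.

```bash
python3 -m pendant '{"translation":[[0,0,-0.5],[0,0,-1],[0,0,-1.5],[0,0,-2],[0,0,-2],[0,0,-2]],"roll":[0,0,0,0,0,0],"claw":[0,0,0,0,0,0]}' 40| grep -E "pos|force"; python3 -m pendant '{"translation":[[0,0,-0.5],[0,0,-1],[0,0,-1],[0,0,-1]],"roll":[0,0,0,0],"claw":[0,0,0,0]}' 40| grep -E "pos|force"
```

```text
tool_pos: [606.0, 16.6, 167.6]
wrist_force: [0.4, -0.1, -0.3]
tool_pos: [606.0, 16.6, 166.6]
wrist_force: [-0.4, 0.1, -0.0]
```

```bash
python3 -m pendant '{"translation":[[0,0,-0.3],[0,0,-0.5],[0,0,-0.5]],"roll":[0,0,0],"claw":[0,0,0]}' 40| grep -E "pos|force"; python3 -m pendant '{"translation":[[0,0,-0.3],[0,0,-0.5],[0,0,-0.5]],"roll":[0,0,0],"claw":[0,0,0]}' 40| grep -E "pos|force"; 
```

```text
tool_pos: [606.0, 16.6, 166.0]
wrist_force: [-0.3, 0.1, -0.2]
tool_pos: [606.0, 16.6, 165.8]
wrist_force: [-0.9, 0.1, 3.1]
```

```bash
python3 -m pendant '{"translation":[[0,0,-0.2],[0,0,-0.4],[0,0,-0.4],[0,0,-0.4]],"roll":[0,0,0,0],"claw":[0,0,0,0]}' 40| grep -E "pos|force"; python3 -m pendant '{"translation":[[0,0,-0.2],[0,0,-0.4],[0,0,-0.4],[0,0,-0.4]],"roll":[0,0,0,0],"claw":[0,0,0,0]}' 40| grep -E "pos|force";  python3 -m pendant '{"translation":[[0,0,0]],"roll":[0],"claw":[0]}' 40| grep -E "pos|force"
```

```text
tool_pos: [606.1, 16.6, 165.8]
wrist_force: [-1.5, -0.5, 6.9]
tool_pos: [606.3, 16.6, 165.7]
wrist_force: [-1.5, 0.3, 9.3]
tool_pos: [606.3, 16.6, 165.7]
wrist_force: [-2.3, -0.2, 8.9]
```

I'm at about 9 N, with a stiffness of about 7 N/mm. I'll begin drawing along (−0.996, 0.093).

```bash
python3 -m pendant '{"translation":[[-1,0.1,0],[-3,0.3,0],[-6,0.6,0],[-10,0.9,0],[-14,1.3,0],[-18,1.7,0],[-20,1.9,0],[-20,1.9,0]],"roll":[0,0,0,0,0,0,0,0],"claw":[0,0,0,0,0,0,0,0]}' 40| grep -E "pos|force";  python3 -m pendant '{"translation":[[0,0,0]],"roll":[0],"claw":[0]}' 40| grep -E "pos|force"
python3 - <<'E'
from h import *
s=snapshot("wrist"); save(s,"w6")
E
```

```text
tool_pos: [586.3, 18.5, 165.7]
wrist_force: [-1.4, 0.7, 8.8]
tool_pos: [586.3, 18.5, 165.7]
wrist_force: [-1.0, -0.7, 9.6]
```

View pics/w6.png

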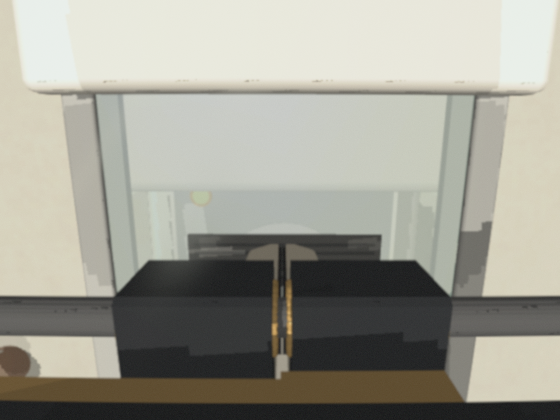

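The cover follows: the strip stays under the tip while the hood edge has receded. I'll continue in stages and watch the press.

```bash
python3 -m pendant '{"translation":[[-1,0.1,0],[-4,0.4,0],[-9,0.8,0],[-15,1.4,0],[-21,2,0],[-26,2.4,0],[-29,2.7,0],[-30,2.8,0]],"roll":[0,0,0,0,0,0,0,0],"claw":[0,0,0,0,0,0,0,0]}' 40| grep -E "pos|force";  python3 -m pendant '{"translation":[[0,0,0]],"roll":[0],"claw":[0]}' 40| grep -E "pos|force"
```

```text
tool_pos: [556.5, 21.3, 165.8]
wrist_force: [2.5, 0.8, 7.6]
tool_pos: [556.4, 21.3, 165.7]
wrist_force: [-0.1, 0.2, 8.1]
```

```bash
python3 -m pendant '{"translation":[[-1,0.1,-0.1],[-4,0.4,-0.1],[-9,0.8,-0.1],[-15,1.4,-0.1],[-21,2,-0.1],[-26,2.4,-0.1],[-29,2.7,-0.1],[-30,2.8,-0.1]],"roll":[0,0,0,0,0,0,0,0],"claw":[0,0,0,0,0,0,0,0]}' 40| grep -E "pos|force";  python3 -m pendant '{"translation":[[0,0,0]],"roll":[0],"claw":[0]}' 40| grep -E "pos|force"
python3 - <<'E'
from h import *
s=snapshot("wrist"); save(s,"w7")
E
```

```text
tool_pos: [526.5, 24.1, 165.7]
wrist_force: [1.8, -0.3, 9.2]
tool_pos: [526.5, 24.1, 165.7]
wrist_force: [0.6, -0.8, 10.4]
```

View pics/w7.png

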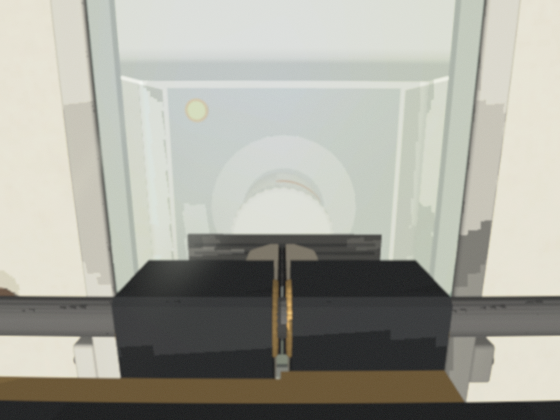

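The strip is still under the tip and the pot is visible beneath the glass. I'll move 20 mm more, short of the catches, then raise the press to about 13.5 N.

```bash
python3 -m pendant '{"translation":[[-1,0.1,0],[-4,0.4,0],[-9,0.8,0],[-14,1.3,0],[-18,1.7,0],[-20,1.9,0],[-20,1.9,-0.2],[-20,1.9,-0.4]],"roll":[0,0,0,0,0,0,0,0],"claw":[0,0,0,0,0,0,0,0]}' 40| grep -E "pos|force";  for i in 1 2 3; do python3 -m pendant '{"translation":[[0,0,0]],"roll":[0],"claw":[0]}' 40| grep -E "pos|force"; done
```

```text
tool_pos: [506.4, 26.0, 165.7]
wrist_force: [-2.4, -0.4, 14.3]
tool_pos: [506.4, 26.0, 165.7]
wrist_force: [-2.2, -0.0, 12.7]
tool_pos: [506.4, 26.0, 165.7]
wrist_force: [-3.3, 0.1, 14.6]
tool_pos: [506.4, 26.0, 165.7]
wrist_force: [-2.6, -0.3, 13.3]
```

```bash
python3 -m pendant '{"translation":[[-1,0.1,0],[-3,0.3,0],[-5,0.5,0],[-7,0.7,0],[-9,0.8,0],[-10,0.9,0]],"roll":[0,0,0,0,0,0],"claw":[0,0,0,0,0,0]}' 40| grep -E "pos|force"; python3 -m pendant '{"translation":[[-1,0.1,0],[-2,0.2,0],[-3,0.3,0]],"roll":[0,0,0],"claw":[0,0,0]}' 40| grep -E "pos|force"
```

```text
tool_pos: [496.8, 26.9, 165.7]
wrist_force: [1.7, -0.7, 11.3]
tool_pos: [494.1, 27.2, 165.7]
wrist_force: [6.0, -0.4, 9.6]
```

The pull is reducing the press: the catches are engaged with 6 N pull and 9.6 N press. I'll restore the press.

```bash
python3 -m pendant '{"translation":[[0,0,-0.2],[0,0,-0.4],[0,0,-0.5]],"roll":[0,0,0],"claw":[0,0,0]}' 40| grep -E "pos|force"; python3 -m pendant '{"translation":[[0,0,0]],"roll":[0],"claw":[0]}' 40| grep -E "pos|force"
```

```text
tool_pos: [494.0, 27.2, 165.7]
wrist_force: [1.5, -0.4, 15.2]
tool_pos: [494.0, 27.2, 165.7]
wrist_force: [2.1, 0.1, 16.5]
```

```bash
python3 -m pendant '{"translation":[[-1,0.1,0],[-2,0.2,0],[-3,0.3,0]],"roll":[0,0,0],"claw":[0,0,0]}' 40| grep -E "pos|force"; python3 - <<'E'
from h import *
s=snapshot("wrist"); save(s,"w8")
E
```

```text
tool_pos: [491.5, 27.4, 165.7]
wrist_force: [7.8, 0.1, 11.4]
```

View pics/w8.png

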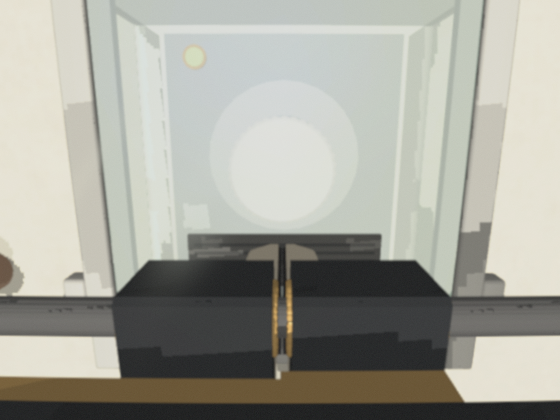

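There's no slip, since the strip is at the same pixels. Press 11.4 N and pull 7.8 N make about 13.8 N in all. I'll add a little press while moving in small steps.

```bash
python3 -m pendant '{"translation":[[-1,0.1,-0.1],[-2,0.2,-0.2]],"roll":[0,0],"claw":[0,0]}' 40| grep -E "pos|force"; python3 -m pendant '{"translation":[[0,0,0]],"roll":[0],"claw":[0]}' 40| grep -E "pos|force"
```

```text
tool_pos: [489.6, 27.6, 165.7]
wrist_force: [6.3, -0.3, 14.5]
tool_pos: [489.3, 27.7, 165.7]
wrist_force: [4.2, 0.3, 15.0]
```

```bash
python3 -m pendant '{"translation":[[-1,0.1,0],[-2,0.2,0],[-3,0.3,0]],"roll":[0,0,0],"claw":[0,0,0]}' 40| grep -E "pos|force"; python3 -m pendant '{"translation":[[0,0,0]],"roll":[0],"claw":[0]}' 40| grep -E "pos|force"
```

```text
tool_pos: [486.4, 28.0, 165.7]
wrist_force: [4.4, 0.4, 13.6]
tool_pos: [486.2, 28.0, 165.7]
wrist_force: [1.9, 0.2, 15.5]
```

```bash
python3 -m pendant '{"translation":[[-1,0.1,0],[-2,0.2,0],[-3,0.3,0],[-4,0.4,0]],"roll":[0,0,0,0],"claw":[0,0,0,0]}' 40| grep -E "pos|force"; python3 -m pendant '{"translation":[[-1,0.1,0],[-2,0.2,0],[-3,0.3,0]],"roll":[0,0,0],"claw":[0,0,0]}' 40| grep -E "pos|force"; python3 - <<'E'
from h import *
s=snapshot("wrist"); save(s,"w9")
E
```

```text
tool_pos: [482.4, 28.4, 165.7]
wrist_force: [5.7, -0.2, 14.6]
tool_pos: [479.4, 28.7, 165.7]
wrist_force: [5.4, -0.2, 14.4]
```

View pics/w9.png

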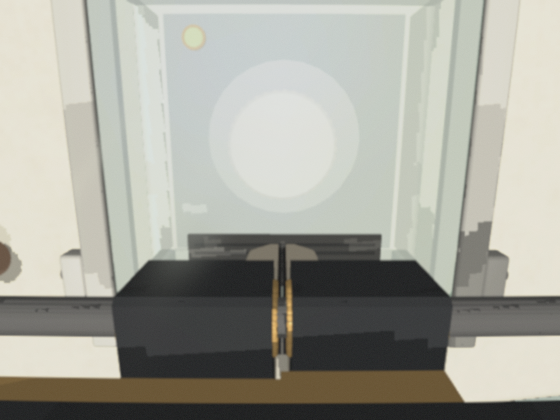

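```bash
python3 -m pendant '{"translation":[[-1,0.1,0],[-2,0.2,0],[-3,0.3,0]],"roll":[0,0,0],"claw":[0,0,0]}' 40| grep -E "pos|force"; python3 -m pendant '{"translation":[[-1,0.1,0],[-2,0.2,0]],"roll":[0,0],"claw":[0,0]}' 40| grep -E "pos|force"
```

```text
tool_pos: [476.4, 28.9, 165.7]
wrist_force: [5.6, -0.3, 15.6]
tool_pos: [474.2, 29.2, 165.7]
wrist_force: [2.6, 0.0, 16.1]
```

```bash
python3 -m pendant '{"translation":[[-0.5,0,0.2],[-1,0.1,0.2]],"roll":[0,0],"claw":[0,0]}' 40| grep -E "pos|force"; python3 -m pendant '{"translation":[[-0.5,0,0],[-1,0.1,0]],"roll":[0,0],"claw":[0,0]}' 40| grep -E "pos|force"
```

```text
tool_pos: [473.0, 29.3, 165.7]
wrist_force: [0.3, 0.2, 15.4]
tool_pos: [471.9, 29.4, 165.7]
wrist_force: [0.9, 0.4, 16.4]
```

```bash
python3 -m pendant '{"translation":[[-0.5,0,0.3],[-1,0.1,0.3]],"roll":[0,0],"claw":[0,0]}' 40| grep -E "pos|force"; python3 - <<'E'
from h import *
s=snapshot("wrist"); save(s,"w10")
s=snapshot("scene"); cv2.imwrite("pics/s10.png",cv2.cvtColor(cv2.resize(s["image"][140:300,200:340],None,fx=4,fy=4)[:600],cv2.COLOR_RGB2BGR))
E
```

```text
tool_pos: [470.9, 29.5, 165.7]
wrist_force: [1.9, 0.0, 12.4]
```

View pics/w10.png

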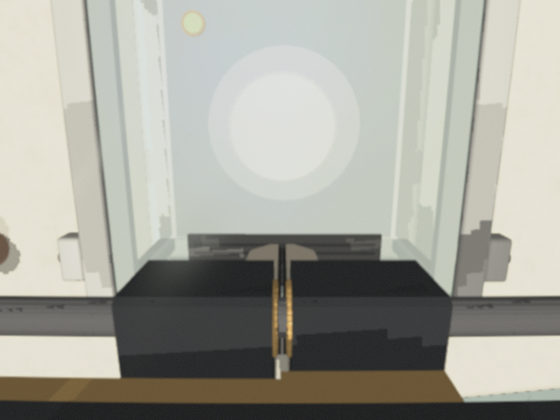

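View pics/s10.png

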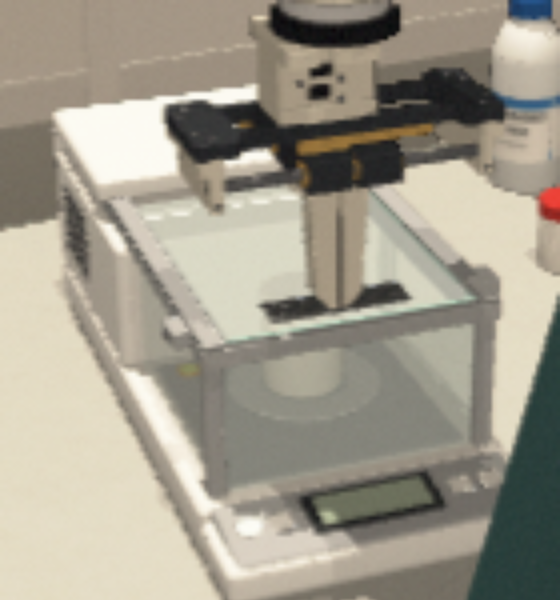

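The cover's front edge is nearly at the stop bar, the strip is under the tip, and the pot is upright inside. I'll continue in half-millimetre steps until the stop resists.

```bash
python3 -m pendant '{"translation":[[-0.5,0,0],[-1,0.1,0],[-1,0.1,0]],"roll":[0,0,0],"claw":[0,0,0]}' 40| grep -E "pos|force"; python3 -m pendant '{"translation":[[-0.4,0,0],[-0.8,0.1,0],[-0.8,0.1,0]],"roll":[0,0,0],"claw":[0,0,0]}' 40| grep -E "pos|force"
```

```text
tool_pos: [470.0, 29.6, 165.7]
wrist_force: [1.9, 0.1, 12.7]
tool_pos: [469.4, 29.6, 165.7]
wrist_force: [4.4, -0.2, 12.1]
```

```bash
python3 -m pendant '{"translation":[[-0.4,0,0],[-0.8,0.1,0],[-0.8,0.1,0]],"roll":[0,0,0],"claw":[0,0,0]}' 40| grep -E "pos|force"; python3 -m pendant '{"translation":[[0,0,0]],"roll":[0],"claw":[0]}' 40| grep -E "pos|force"
```

```text
tool_pos: [468.9, 29.7, 165.7]
wrist_force: [8.9, -2.5, 9.3]
tool_pos: [468.9, 29.7, 165.7]
wrist_force: [8.7, -1.2, 9.3]
```

The stop now resists: pull went from 4 to 9 N with hardly any motion. I'll lift off and measure.

```bash
python3 -m pendant '{"translation":[[0,0,1],[0,0,4],[0,0,20],[0,0,50],[0,0,90],[0,0,120],[0,0,120],[0,0,120]],"roll":[0,0,0,0,0,0,0,0],"claw":[0,0,0,0,0,0,0,0]}' 40| grep -E "time|pos|force"; python3 - <<'E'
from h import *
s=snapshot("wrist"); save(s,"w11"); W=cloud(s)
print(np.array(s["world_from_camera"])[:3,3])
import pickle; pickle.dump(s,open("w11.pkl","wb"))
E
```

```text
time_s: 28.12
tool_pos: [467.2, 29.8, 283.7]
wrist_force: [-0.2, 0.7, 0.4]
[532.84874609  23.90538188 431.28705101]
```

View pics/w11.png

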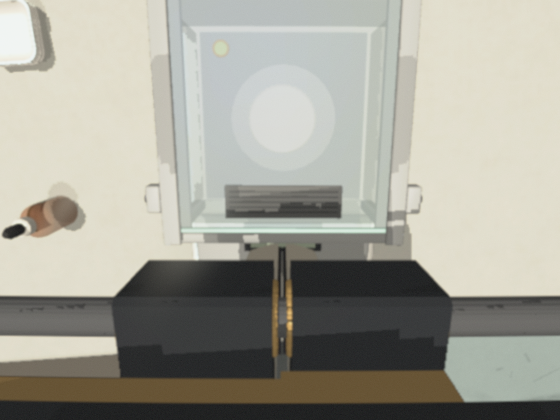

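```bash
python3 - <<'E'
from h import *
import pickle
s=pickle.load(open("w11.pkl","rb"));W=cloud(s)
M=np.array(s["world_from_camera"])
def hit(u,v,z):
    n=cv2.undistortPoints(np.array([[[u,v]]],float),np.array(s["K"],float),np.array([s["k1"],0,0,0.])).ravel()
    d=M[:3,:3]@np.array([n[0],-n[1],-1]); o=M[:3,3]; return o+d*(z-o[2])/d[2]
ax=np.array([.9957,-.0928]); pan=np.array([532.1,23.2])
P=[hit(u,v,146.5) for u,v in [(225,185),(341.5,185),(342,218.5),(224.5,218.5)]]
c=np.mean(P,0); print(c,(c[:2]-pan)@ax,np.linalg.norm(P[0]-P[1]),np.linalg.norm(P[1]-P[2]))
for r in (230,232,234,243,245): print(r,(hit(283,r,145)[:2]-pan)@ax)
c=np.array(s["image"])[150:260,140:430]; cv2.imwrite("pics/z11.png",cv2.cvtColor(cv2.resize(c,None,fx=2.7,fy=2.7,interpolation=cv2.INTER_CUBIC),cv2.COLOR_RGB2BGR))
g=cv2.cvtColor(s["image"],cv2.COLOR_RGB2GRAY); print(g[180:250,262].tolist())
E
```

```text
[469.78525901  28.49392228 146.5       ] -62.53806359210921 88.97302524111808 26.52328681433879
230 -85.58468940535387
232 -87.23530588540501
234 -88.89038404463045
243 -96.3941462255838
245 -98.07423050310103
[195, 193, 195, 193, 182, 159, 140, 140, 143, 141, 137, 129, 130, 132, 127, 118, 104, 104, 111, 116, 113, 106, 103, 111, 115, 112, 105, 98, 102, 99, 81, 68, 62, 67, 69, 70, 75, 104, 150, 176, 182, 181, 177, 186, 197, 204, 196, 189, 201, 221, 230, 225, 196, 146, 122, 122, 121, 122, 119, 122, 119, 115, 115, 114, 119, 119, 118, 116, 113, 114]
```

View pics/z11.png

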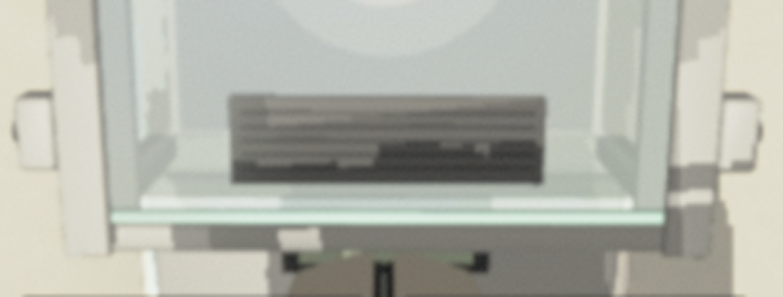

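The strip centre is at local x −62.5 (home is −61.5, calibration about 2 mm). The glass edge meets the stop bar with no gap, and the pot and pan appear concentric at (282,118). The robot is clear, so I'll hand in.

```bash
python3 - <<'E'
from rig import arm
print(arm.sign_off())
E
```

```text
the job is handed in; nothing more can be done
None
```

The pot is standing on the balance pan and the glass cover is shut over it. I handed the job in at about 28 s; no verdict was reported.

- **Pot:** I set it down with about 3–4 N on the pan. After release it measured about 1 mm from the pan centre, with its top at 128 mm, as it should be. In the last wrist picture, through the shut cover, it still looked concentric with the pan.
- **Cover:** I drew it home by the rubber strip. The highest wrist readings I saw were about 16.5 N press and 16.6 N press and pull together. I only read the force at the end of each move, so a brief peak between readings could have been higher.
- **Last check:** the strip measured x = −62.5 mm against −61.5 mm for fully home, a 1 mm difference within the 2 mm calibration. The front edge meets the stop bar with no visible gap, and the pull rose sharply there.
- **Catches:** I did not see the rollers directly. The falling pull near home and the cover staying put after I lifted off are the only signs that they dropped in.
- **Bystanders:** the arm kept clear of all three, but I did not re-measure their positions at the end.

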